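# Tag the coater out of service with a snap-hook tag

## Robot

A 7-joint arm with a two-finger parallel gripper is mounted at the origin on a cart in front of the work surface, level with it; the furniture and walls round the work are solid. World frame = base frame: x ahead of the robot, y to its left, z up, the work surface at z = 0. Lengths are in m, angles in rad, forces in N, time in s.
With the tool pointing down it reaches from about 0.425 to 0.8 m from the base axis. Payload 8.3 kg.
Tool frame: the origin (TCP) lies between the finger pads; the fingertips stand 17 mm ahead of it and the grasp point (between the pads) lies 2 mm behind it; x points along the fingers, z is the direction in which the jaws open and shut, and the axes are right-handed (so a half turn about x gives the same grasp; the last joint's range is limited). The gripper opens to 85 mm and grips with 20 to 120 N. Pads are 22 mm wide; open, the fingers measure 114 mm over their backs; the gripper's body (76 mm by 85 mm) begins 54 mm behind the grasp point. The pads swing forward as they close: fully open they stand 13 mm farther back than shut.
Start: joints at [1.055, 0.383, 0.016, 1.37, -0.006, 1.388, -0.046], TCP at [0.273, -0.562, 0.248] pointing down, gripper open.
Joint ranges: [-2.95, 2.95], [-0.25, 2.06], [-1.52, 1.56], [0.18, 2.33], [-1.44, 4.58], [0.02, 2.06], [-3.01, 3.01]. Speed limits (rad/s): [2.39, 2.39, 3.01, 3.01, 3.14, 3.14, 3.14].

## Interface

Orientations are given as [roll, pitch, yaw] about the fixed x, y, z axes, in that order (R = Rz(yaw) Ry(pitch) Rx(roll)).
In Python, from workcell import robot, command_gripper, vision gives the robot as it stands. Calls block until the motion is done:
- robot.move_to(position, orientation): joint-space move of the TCP to a pose.
- robot.move_l(position, rot=None, max_speed=0.15): straight line of the TCP; rot=None keeps the orientation; max_speed is the mean speed in m/s.
- robot.movej(angles): joint-space move.
- command_gripper(opening, effort=None): opening from 0.0 (shut) to 1.0 (fully open); effort is the grip in N (None keeps the last); returns when the fingers have stopped.
- robot.dwell(seconds).
- robot.ik(position, orientation): joint angles nearest the present ones, or None.
- vision.camera(name): name is "scene" or "side" or "wrist"; returns the picture (400x640x3 uint8, red, green, blue); there is no depth.
- vision.camera_info(name): a dict with "mtx" (3x3 intrinsics, pixels), "R" (3x3) and "t" (3): a world point X has camera coordinates R X + t. Camera axes: x right, y down, z forward; pixel columns grow to the right and rows downward; lengths in m; the calibration is good to about 2 mm. A picture is of the moment at which its call begins: read the wrist's pose just before it. camera_info takes no time and is no camera call; for the wrist camera it gives the pose at the moment of the call.
A pose or a line that the arm cannot do raises robot.IKError and nothing moves.
- robot.job_done(): hands the job in, once; it reports no verdict.
Readings, each from a call of its own:
- robot.current_time_s(): time.
- robot.current_qpos(): joint angles.
- robot.current_qvel(): joint speeds.
- robot.current_effort(): joint torques, N m.
- robot.current_eef_pos(): TCP position.
- robot.current_tool_rot(): TCP orientation.
- robot.current_force(): force on the tool from outside, world axes, zero at the start.
- robot.current_ft_torque(): the same for the moment, N m.
- robot.current_finger_gap(): opening from 0.0 (shut) to 1.0 (fully open).
Only numpy, scipy, OpenCV 4.12 (cv2) and the standard library are available. Lean on these libraries where they do the work, as an engineer would, in place of code of your own. Each camera call takes 0.05 s, during which the arm holds its last target. There are 200 camera calls.

## Task

The small spin coater is down: take the red status tag out of the parking channel and press its snap hook down over the cross pin of the tag-out anchor until the pin is in the rounded end of the hook and the gate has sprung shut behind it. Prove that it holds by pulling straight up on the tag with about 12 N for half a second (never load the anchor with more than 25 N), then leave the tag standing hooked in the anchor. Leave the green tag, the beaker, the vials and the blue carrier where they are.

Things in the scene. Friction and masses are not known exactly. Their poses are not given: they have to be found in the camera images.
- red_plate (a point): Centre of the red status tag's plate, to be grasped: 56 mm wide (tag's y), 56 mm high, 10 mm thick (tag's x), red, white bar on both faces. Below it, one rigid piece (100 g, 100 mm tall), a closed snap hook of 8 mm steel bar, from y -30 to +28 mm; its underside is 72 mm below this point. Axes: x through the plate's thickness, y along the hook toward its rounded end (the bow), z up.
- red_gate (a point): Point on the hook's gate where the pin should press: 4 mm toward -y and 66 mm below red_plate, same axes, on the gate's centre line. Brass gate along the hook's open underside, 5 mm thick, pivot 16 mm toward -y of this point, tip 8 mm toward +y; the solid nose begins 9 mm toward +y. This point is fixed to the tag and does not swing.
- red_bow (a point): Same axes. Where the centre of the anchor's pin lies in the red tag's hook when the tag is pulled up with the pin in the bow: y +15.4 mm, 59.7 mm below red_plate. The nose between gate and bow is 60.5 mm below red_plate at its top (y +9 mm), the bow's inner end wall at y +20 mm, the inside of the hook's back 42 mm below red_plate. The gate springs shut once the pin is past the nose.
- gate_red (a joint): Gate of the red tag's hook, rad: 0 shut, up to 1.25 as its tip swings inward (up toward the plate). It opens inward only and a spring shuts it: about 5 N at mid-gate starts it, about 9 N holds it at 1 rad.
- green_plate (a point): Centre of the green status tag's plate; same shape as the red one, green with a white disc. It stays parked.
- stand: Parking channel, aluminium, fixed to the bench: base 56 x 214 mm, 4 mm thick, two walls up to 27 mm high with a slot 10 mm wide between, along its y. Origin at the centre of its underside. Both tags stand in the slot on the base, hook down, 52 mm either side of the middle (either may be at either end), bow toward the stand's +y.
- anchor: Tag-out anchor before the small coater, fixed: dark base plate 54 x 112 mm (long along y), 5 mm thick; two aluminium ears, 34 mm long along y, 12 mm apart, flared outward above 33 mm, tops 42 mm above the bench. The tag's hook (8 mm thick) enters the gap from above, lying along the anchor's y, either way round. Origin: centre of the underside.
- beaker: Glass beaker, 54 mm wide, 70 mm tall, bystander; origin at the centre of its underside.
- vial_amber: Amber vial with a black cap, 20 x 49 mm, bystander; origin under it.
- vial_blue: Amber vial with a blue cap, 20 x 53 mm, bystander; origin under it.
- carrier: Blue round wafer carrier, 63 mm wide, 12 mm high, bystander; origin under it.
- eye_slot (a point): Middle of the ears' slots, 26.5 mm above the bench. The steel cross pin (the eye, 6 mm thick, along the anchor's x, rigidly clamped) lies in line with this point, but at an unreported height up to 3.5 mm above or below it: feel for it. Hook's underside down on the base plate, the pin is 12 to 19 mm above the gate's centre line; above 8.5 mm the tag can be drawn toward its own -y, pin over nose into bow.

How it is judged:
By the outcome, as a careful person would: the job done as asked, in the order asked, and still so for the second after the job is handed in, with the robot touching nothing.
It also fails if it takes over 61 s, if anything falls off the work surface, if the arm or the gripper's body presses on something with over 40 N, if the wrist force passes 120 N, or if a joint passes its speed limit or range.

## Working session

There is one attempt and no reset: what is moved stays moved. The work goes in short steps, each a Python script; the robot and the scene stay as the last script left them, time stands still between calls to the robot, and variables do not carry over. Pictures are saved under pics/ and viewed, about 8 in all and at most 12, crops included, and the job is handed in when it is done.

```bash
ls; mkdir -p pics; python3 - <<'E'
from workcell import robot, vision
import cv2
for n in("scene","side"):
    im=vision.camera(n); cv2.imwrite(f"pics/{n}0.png",im[:,:,::-1])
    i=vision.camera_info(n); print(n,i)
print(robot.current_tool_rot(),robot.current_force(),robot.current_time_s(),robot.current_finger_gap())
E
```

```text
pics
scene {'mtx': array([[391.16769496,   0.        , 311.40377817],
       [  0.        , 391.16769496, 202.77780168],
       [  0.        ,   0.        ,   1.        ]]), 'R': array([[-0.66044125, -0.75085233, -0.00617479],
       [-0.30168451,  0.27287086, -0.91352501],
       [ 0.68760731, -0.60146676, -0.40673569]]), 't': array([0.29547576, 0.21848956, 0.67922274])}
side {'mtx': array([[400.52459681,   0.        , 320.13956622],
       [  0.        , 400.52459681, 204.11262132],
       [  0.        ,   0.        ,   1.        ]]), 'R': array([[-0.96515768, -0.26035578,  0.0261825 ],
       [-0.1322314 ,  0.39894001, -0.90739282],
       [ 0.22579971, -0.8792393 , -0.41946722]]), 't': array([0.46503758, 0.15703715, 0.83515327])}
[-3.1201652   1.56904063  2.04506308] [ 0.03523939  0.41894752 -0.23571639] 0.1 0.9980026072357754
```

View pics/scene0.png

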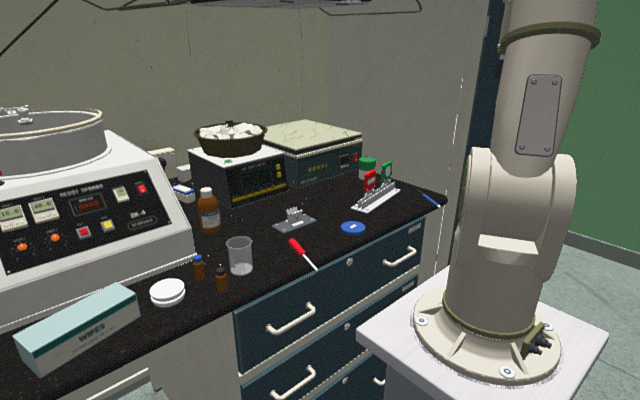

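View pics/side0.png

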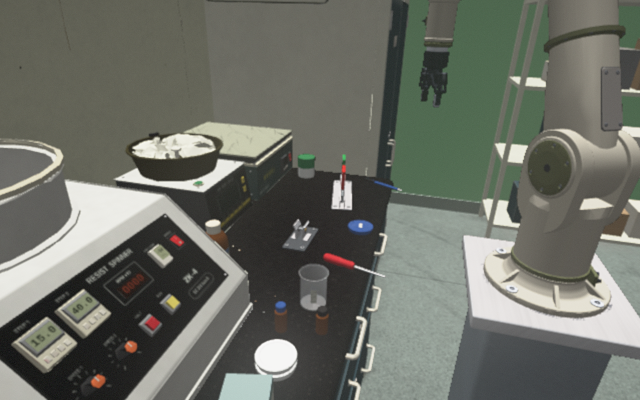

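The scene image shows the red tag near (370,181), the green tag at (387,172), the stand around (375,197), and the anchor at (294,220). In the side image the red tag is at (343,185) and the anchor at (300,237). I'll zoom in on both.

```bash
python3 - <<'E'
import cv2,numpy as np
a=cv2.imread("pics/scene0.png")[145:245,260:420]; b=cv2.imread("pics/side0.png")[145:255,270:400]
a=cv2.resize(a,None,fx=5,fy=5,interpolation=cv2.INTER_CUBIC)
b=cv2.resize(b,None,fx=5,fy=5,interpolation=cv2.INTER_CUBIC)
cv2.imwrite("pics/c1.png",a);cv2.imwrite("pics/c2.png",b)
E
```

```text
(no output)
```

View pics/c1.png

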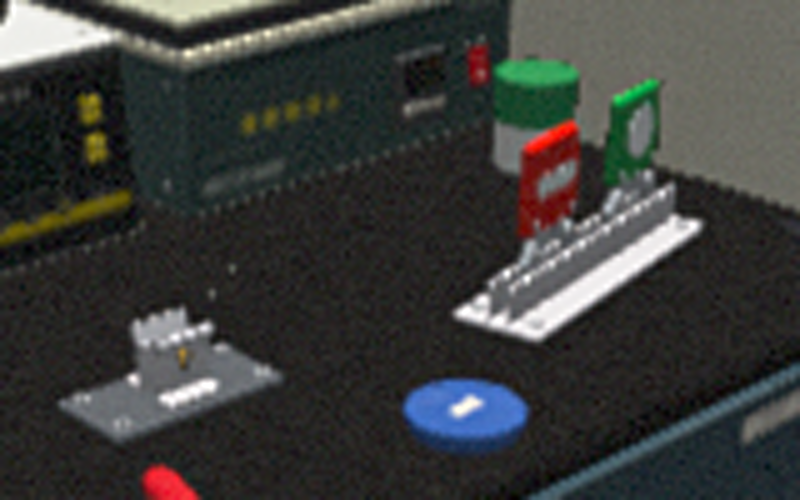

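View pics/c2.png

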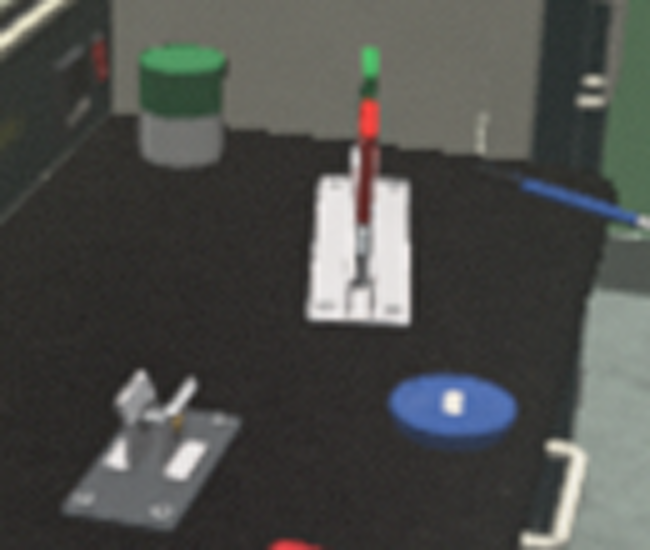

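The crops show the stand base corners, with red at the near end, and the anchor base corners. I'll back-project both for a rough layout.

```bash
cat > h.py <<'E'
import numpy as np, cv2
from workcell import robot, command_gripper, vision
def ray(info,uv):
    d=info["R"].T@np.linalg.inv(info["mtx"])@[uv[0],uv[1],1]; return -info["R"].T@info["t"],d
def onplane(info,uv,z):
    c,d=ray(info,uv); return c+d*(z-c[2])/d[2]
def tri(obs):  # [(info,uv)...]
    A=np.zeros((3,3));b=np.zeros(3)
    for i,uv in obs:
        c,d=ray(i,uv); d/=np.linalg.norm(d);P=np.eye(3)-np.outer(d,d);A+=P;b+=P@c
    return np.linalg.solve(A,b)
def proj(info,X):
    p=info["mtx"]@(info["R"]@np.asarray(X)+info["t"]);return p[:2]/p[2]
E
python3 - <<'E'
from h import *
np.set_printoptions(precision=4,suppress=True)
s,d=vision.camera_info("scene"),vision.camera_info("side")
S=lambda u,v:(u/5+260-.4,v/5+145-.4)
D=lambda u,v:(u/5+270-.4,v/5+145-.4)
print("stand scene",*[onplane(s,S(*p),.004) for p in [(453,315),(540,338),(705,222)]],sep="\n")
print("stand side",*[onplane(d,D(*p),.004) for p in [(308,320),(410,323),(410,178),(318,175)]],sep="\n")
print("anch scene",*[onplane(s,S(*p),.005) for p in [(60,405),(120,440),(283,377),(220,342)]],sep="\n")
print("anch side",*[onplane(d,D(*p),.005) for p in [(65,512),(172,528),(240,420)]],sep="\n")
print("red",tri([(s,S(550,180)),(d,D(365,160))]))
print("carrier",onplane(s,S(466,408),.012),onplane(d,D(453,405),.012))
E
```

```text
stand scene
[ 0.4938 -0.1903  0.004 ]
[ 0.4395 -0.2041  0.004 ]
[ 0.484  -0.4148  0.004 ]
stand side
[ 0.5007 -0.1874  0.004 ]
[ 0.4458 -0.2014  0.004 ]
[ 0.4882 -0.4191  0.004 ]
[ 0.5468 -0.4047  0.004 ]
anch scene
[0.5525 0.0469 0.005 ]
[0.5007 0.0471 0.005 ]
[ 0.4985 -0.0622  0.005 ]
[ 0.5548 -0.0654  0.005 ]
anch side
[0.5578 0.0486 0.005 ]
[0.5071 0.0472 0.005 ]
[ 0.5051 -0.0614  0.005 ]
red [ 0.4881 -0.2634  0.0716]
carrier [ 0.3983 -0.099   0.012 ] [ 0.404  -0.0971  0.012 ]
```

```bash
cat >> h.py <<'E'
from scipy.spatial.transform import Rotation as Ro
def rot(th):   # tool down, jaw axis (tool z) along (cos th, sin th)
    c,s=np.cos(th),np.sin(th)
    return Ro.from_matrix(np.array([[0,-s,c],[0,c,s],[-1,0,0]])).as_euler("xyz")
def mat(): return Ro.from_euler("xyz",robot.current_tool_rot()).as_matrix()
def snap(name,n="wrist"):
    i=vision.camera_info(n); im=vision.camera(n); cv2.imwrite(f"pics/{name}.png",im[:,:,::-1]); 
    import pickle; pickle.dump(i,open(f"pics/{name}.pkl","wb")); return i,im
E
python3 - <<'E'
from h import *
np.set_printoptions(precision=4,suppress=True)
print(mat())
for th in (.2,.2+np.pi):
  for p in [(.49,-.26,.25),(.49,-.26,.076),(.53,-.01,.2),(.53,-.01,.07)]:
    print(th,p,robot.ik(p,rot(th)))
i=vision.camera_info("wrist"); M=mat()
print("cam in tool",M.T@(-i["R"].T@i["t"]-robot.current_eef_pos()),"axes",(M.T@i["R"].T).tolist(),i["mtx"])
E
```

```text
[[-0.0008  0.8992  0.4375]
 [ 0.0016  0.4375 -0.8992]
 [-1.     -0.     -0.0018]]
0.2 (0.49, -0.26, 0.25) [ 0.732   0.2536 -0.366   1.5512  0.0921  1.3539  0.5569]
0.2 (0.49, -0.26, 0.076) [ 0.7316  0.4112 -0.3724  1.7624  0.1737  1.0003  0.4933]
0.2 (0.53, -0.01, 0.2) [ 0.4517  0.2594 -0.5819  1.6825  0.1494  1.2444  0.0372]
0.2 (0.53, -0.01, 0.07) [ 0.416   0.4025 -0.5539  1.8261  0.2503  0.9828 -0.0423]
3.3415926535897933 (0.49, -0.26, 0.25) [ 0.4193  0.2303  0.0133  1.5658 -0.0031  1.3454 -2.5086]
3.3415926535897933 (0.49, -0.26, 0.076) [ 0.3816  0.3822  0.0598  1.7791 -0.0268  0.9812 -2.4895]
3.3415926535897933 (0.53, -0.01, 0.2) [-1.0563  0.5152  1.3721  1.7416 -0.5214  1.3246 -2.5154]
3.3415926535897933 (0.53, -0.01, 0.07) [-0.9942  0.8028  1.3576  1.8838 -0.8528  1.204  -2.2774]
cam in tool [-0.1257  0.0726 -0.0002] axes [[0.0005870356884993828, -0.2822513693468031, 0.9593403045275211], [-0.0004726013202829212, -0.9593404409978822, -0.28225112030598415], [0.999999716018507, -0.00028769401378173954, -0.000696559446091478]] [[351.4412   0.     328.6644]
 [  0.     351.4412 203.9774]
 [  0.       0.       1.    ]]<sys>:0: UserWarning: Gimbal lock detected. Setting third angle to zero since it is not possible to uniquely determine all angles.
```

```bash
python3 - 2>/dev/null <<'E'
from h import *
np.set_printoptions(precision=4,suppress=True)
s=vision.camera_info("scene")
print("furn",onplane(s,(300,186.6),0),onplane(s,(355,175),0))
p=(.55,-.27,.16)
robot.move_to(p,rot(-1.3)); i,im=snap("w1"); print(robot.current_eef_pos(),robot.current_time_s())
print([proj(i,q) for q in[(.488,-.263,.076),(.493,-.303,0)]])
robot.move_to((.47,-.01,.2),rot(.2)); snap("w2"); print(robot.current_eef_pos(),robot.current_time_s())
E
```

```text
furn [ 0.7258 -0.1946  0.    ] [ 0.6801 -0.4117  0.    ]
[ 0.5493 -0.272   0.1603] 1.675
[array([292.5338, 299.5369]), array([346.0064, 258.8047])]
[ 0.4705 -0.0117  0.1999] 2.7917
```

View pics/w1.png

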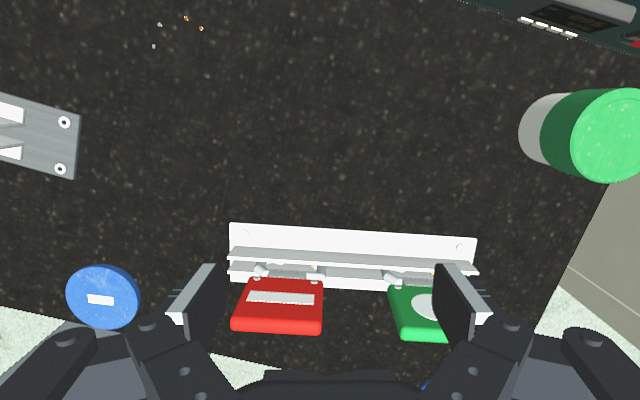

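View pics/w2.png

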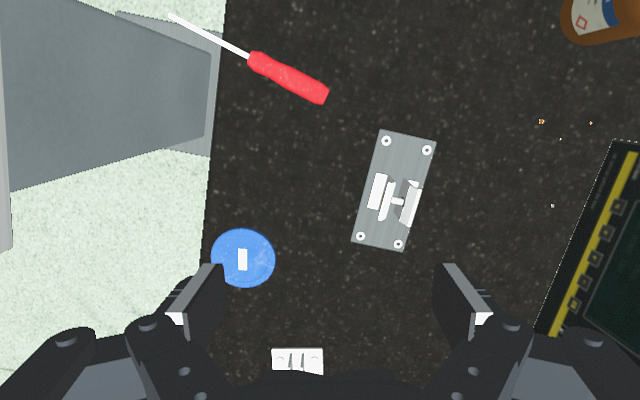

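w1 shows the stand base with corners at (229,222) and (476,238), and the red plate at (278,305). There is a rounded steel bit at its left (262,268). w2 shows the anchor base with corners at (383,129), (436,141), (404,251) and (351,241), and the pin near (394,201). Next I'll zoom in on both.

```bash
python3 - <<'E'
import cv2,numpy as np
a=cv2.imread("pics/w1.png")[215:345,222:482]; b=cv2.imread("pics/w2.png")[122:258,330:450]
a=cv2.resize(a,None,fx=3,fy=3,interpolation=cv2.INTER_CUBIC)
cv2.imwrite("pics/c3.png",a);cv2.imwrite("pics/c4.png",cv2.resize(b,None,fx=4,fy=4,interpolation=cv2.INTER_CUBIC))
E
```

```text
(no output)
```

View pics/c3.png

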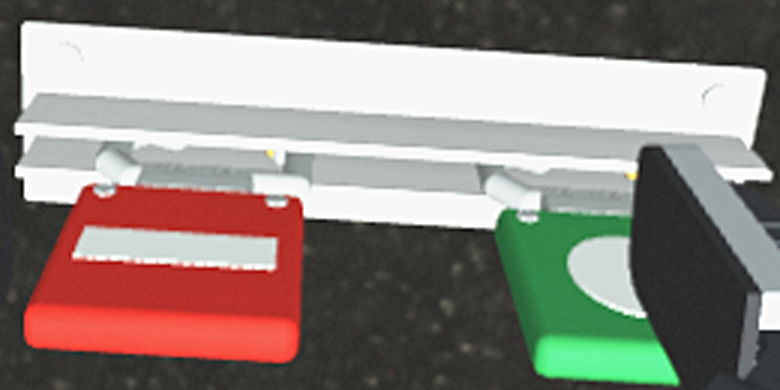

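View pics/c4.png

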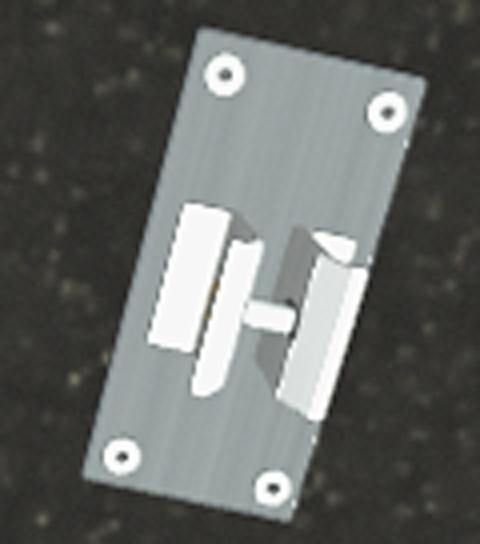

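c3: the hook's left end (100–140,150–170) is the sloped, rounded bow. The right end is square with brass showing, so the bow points toward world +y. c4: anchor base corners at (200,28), (427,80), (290,522) and (83,477), pin at (270,317). Now I'll compute poses.

```bash
python3 - 2>/dev/null <<'E'
from h import *
import pickle
np.set_printoptions(precision=4,suppress=True)
a=pickle.load(open("pics/w1.pkl","rb"));b=pickle.load(open("pics/w2.pkl","rb"))
A=lambda u,v:((u+.5)/3+222-.5,(v+.5)/3+215-.5); B=lambda u,v:((u+.5)/4+330-.5,(v+.5)/4+122-.5)
c=[onplane(a,A(*p),.004) for p in [(20,22),(765,70),(22,200)]];print("stand",c)
e=c[0]-c[1];yaw=np.arctan2(-e[0],e[1]);y=e[:2]/np.linalg.norm(e[:2]);x=np.array([y[1],-y[0]])
print("len",np.linalg.norm(e),"yaw",yaw); ctr=(c[0]+c[1])[:2]/2-x*.028;print("ctr",ctr,"red",ctr+y*.052)
q=[onplane(a,A(*p),.104) for p in [(28,310),(300,324),(25,345),(298,362)]];print("top",q,"mean",np.mean(q,0))
# plate bottom front edge z=.048
print("bot",[onplane(a,A(*p),.048) for p in [(88,188),(303,199)]])
d=[onplane(b,B(*p),.005) for p in [(200,28),(427,80),(290,522),(83,477)]];print("anchor",d,np.mean(d,0))
f=d[0]-d[3]+d[1]-d[2];print("yaw",np.arctan2(-f[0],f[1]),np.linalg.norm(f)/2, np.linalg.norm(d[0]-d[1]))
print("pin",onplane(b,B(270,317),.0265))
for k in[(122,457),(273,489),(387,112),(225,74)]:print("screw",onplane(b,B(*k),.0055))
E
```

```text
stand [array([ 0.5011, -0.1964,  0.004 ]), array([ 0.5434, -0.4053,  0.004 ]), array([ 0.4459, -0.2075,  0.004 ])]
len 0.21313527147214464 yaw 0.199496098154388
ctr [ 0.4948 -0.3064] red [ 0.4845 -0.2555]
top [array([ 0.4836, -0.2291,  0.104 ]), array([ 0.4948, -0.2821,  0.104 ]), array([ 0.4755, -0.2301,  0.104 ]), array([ 0.4861, -0.2841,  0.104 ])] mean [ 0.485  -0.2563  0.104 ]
bot [array([ 0.4806, -0.2298,  0.048 ]), array([ 0.4919, -0.2826,  0.048 ])]
anchor [array([0.5067, 0.0445, 0.005 ]), array([0.5598, 0.0433, 0.005 ]), array([ 0.5567, -0.0681,  0.005 ]), array([ 0.5038, -0.0662,  0.005 ])] [ 0.5317 -0.0116  0.005 ]
yaw -0.026672336041752724 0.11110836317507367 0.05311169356646943
pin [ 0.5332 -0.0125  0.0265]
screw [ 0.512  -0.0591  0.0055]
screw [ 0.5502 -0.0601  0.0055]
screw [0.5527 0.0346 0.0055]
screw [0.5145 0.0358 0.0055]
```

```bash
python3 - 2>/dev/null <<'E'
from h import *
np.set_printoptions(precision=4,suppress=True)
T=robot.current_time_s
th=.1995; p=np.array([.4848,-.256,0])
robot.move_to(p+[0,0,.17],rot(th)); print(T(),robot.current_eef_pos(),mat()[:,2])
robot.move_l(p+[0,0,.0745],max_speed=.12); robot.dwell(.15)
print(T(),robot.current_eef_pos(),robot.current_force())
command_gripper(0.0,20); robot.dwell(.1)
print(T(),robot.current_eef_pos(),robot.current_force(),robot.current_finger_gap())
snap("w3")
E
```

```text
3.7667 [ 0.4855 -0.2543  0.17  ] [0.9798 0.1998 0.0006]
4.8667 [ 0.4854 -0.2563  0.0754] [ 0.5185  0.8109 -0.1048]
5.6417 [ 0.4844 -0.2561  0.0745] [-2.6601  0.4973  2.666 ] 0.10604581354634761
```

```bash
python3 - 2>/dev/null <<'E'
from h import *
np.set_printoptions(precision=4,suppress=True)
T=robot.current_time_s
command_gripper(0.0,80); robot.dwell(.1)
print(T(),robot.current_eef_pos(),robot.current_force(),robot.current_finger_gap())
p=np.array([.4848,-.256,0])
for z in (.080,.095):
    robot.move_l(p+[0,0,z],max_speed=.05); print(z,robot.current_force())
robot.move_l(p+[0,0,.17],max_speed=.12);
robot.move_to((.532,-.008,.18),rot(-.0265)); robot.dwell(.3)
print(T(),[robot.current_eef_pos() for _ in range(3)],[robot.current_force() for _ in range(4)],robot.current_finger_gap(),robot.current_ft_torque(),mat()[:,2])
i,im=snap("w4"); j,sc=snap("s4","scene"); k,sd=snap("d4","side")
e=robot.current_eef_pos()
def crop(im,info,w,h,f):
    u,v=proj(info,e-[0,0,.03]).astype(int);print(u,v)
    u0,v0=max(u-w//2,0),max(v-h//2,0);return cv2.resize(im[v0:v0+h,u0:u0+w],None,fx=f,fy=f,interpolation=cv2.INTER_CUBIC)
a=crop(sc,j,100,130,4);b=crop(sd,k,100,130,4)
cv2.imwrite("pics/c5.png",np.hstack([a,b])[:,:,::-1])
E
```

```text
6.0083 [ 0.4845 -0.2561  0.0745] [-4.3511  1.1566  5.0683] 0.10570771151708691
0.08 [-4.8633 -0.8314  1.1419]
0.095 [-4.0379 -0.7134  1.4435]
8.7833 [array([ 0.532 , -0.0092,  0.1799]), array([ 0.532 , -0.0092,  0.1799]), array([ 0.532 , -0.0092,  0.1799])] [array([ 0.2683, -0.3232, -0.9355]), array([ 0.2683, -0.3232, -0.9355]), array([ 0.2683, -0.3232, -0.9355]), array([ 0.2683, -0.3232, -0.9355])] 0.10391163283620759 [ 0.0321 -0.0387 -0.0022] [ 0.9996 -0.0283 -0.0001]
291 170
301 180
```

View pics/c5.png

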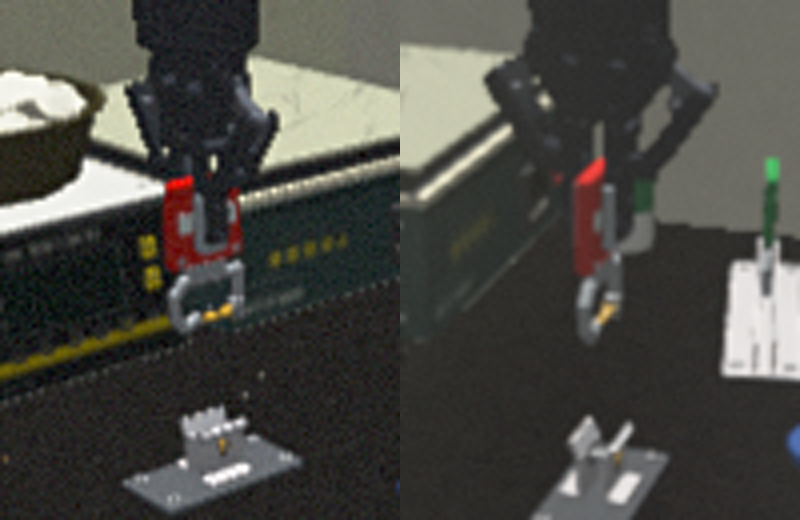

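c5 confirms it: tag held, bow toward scene-left (world +y), brass gate on the −y side with the anchor below. I'll check alignment in the wrist image.

```bash
python3 - 2>/dev/null <<'E'
from h import *
import pickle
i=pickle.load(open("pics/w4.pkl","rb"))
im=cv2.imread("pics/w4.png");cv2.imwrite("pics/c6.png",cv2.resize(im[150:400,200:460],None,fx=3,fy=2.4*1.25/1,interpolation=cv2.INTER_CUBIC)[:600])
for X in [(.5317,-.0116,.005),(.5332,-.0125,.0265),(.532,.0205,.2095),(.532,-.0345,.2095)]: print(X,(proj(i,X)-[200,150])*3)
E
```

```text
(0.5317, -0.0116, 0.005) [383.38301113 117.30220342]
(0.5332, -0.0125, 0.0265) [388.84493013 139.32216508]
(0.532, 0.0205, 0.2095) [374.14196352 302.93837291]
(0.532, -0.0345, 0.2095) [389.61901553 748.59471113]
```

View pics/c6.png

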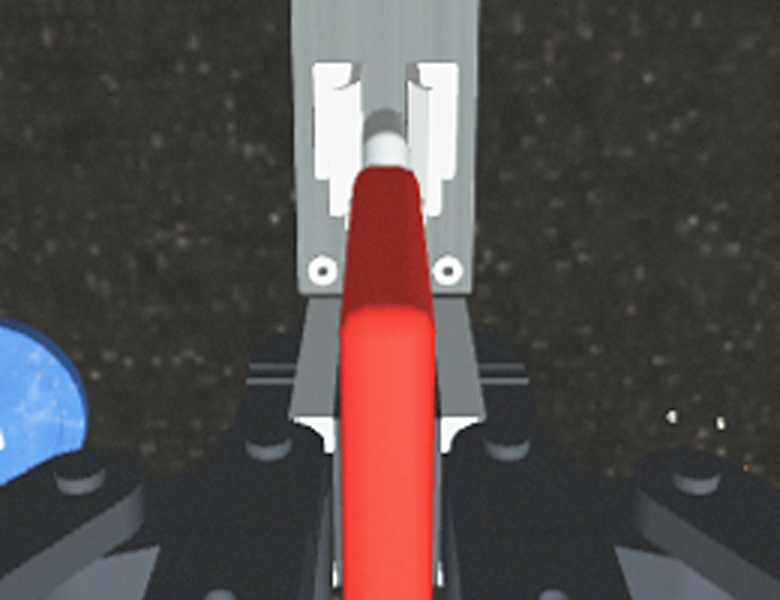

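c6: the tag is centred over the gap. The plate axis is at col 387, the ear/screw midline at 385.5, and the pin is just ahead at (388,150). Next comes a guarded descent.

```bash
python3 - 2>/dev/null <<'E'
from h import *
np.set_printoptions(precision=4,suppress=True)
T=robot.current_time_s
robot.move_l((.532,-.008,.118),max_speed=.1); robot.dwell(.1)
f0=robot.current_force(); print(T(),robot.current_eef_pos(),f0)
z=.118
while z>.088:
    z-=.001; robot.move_l((.532,-.008,z),max_speed=.02)
    f=robot.current_force()-f0; e=robot.current_eef_pos()
    print(round(T(),2),round(z,4),e,f)
    if abs(f[2])>8 or np.hypot(f[0],f[1])>10: break
E
```

```text
9.8 [ 0.5326 -0.0079  0.1189] [ 0.4848  0.3154 -2.0191]
10.05 0.117 [ 0.5321 -0.008   0.1173] [-0.9644 -0.0795  1.4154]
10.3 0.116 [ 0.5319 -0.008   0.1159] [-1.1924  0.0082  1.1959]
10.55 0.115 [ 0.5319 -0.008   0.1149] [-0.5141 -1.1815  0.6359]
10.8 0.114 [ 0.5319 -0.008   0.1139] [0.4417 0.0046 1.4781]
11.05 0.113 [ 0.532  -0.008   0.1129] [-0.8039 -0.6214  1.2148]
11.3 0.112 [ 0.532  -0.008   0.1119] [-0.6278 -0.1649  1.0422]
11.55 0.111 [ 0.5319 -0.008   0.1109] [-0.3392 -1.0699  0.6779]
11.8 0.11 [ 0.532  -0.008   0.1099] [-0.7077 -0.3101  2.1975]
12.05 0.109 [ 0.5319 -0.008   0.1089] [-0.5537 -0.9914  0.9623]
12.3 0.108 [ 0.5319 -0.008   0.1079] [-0.5447 -1.0646  0.9967]
12.55 0.107 [ 0.532  -0.008   0.1069] [-0.307  -0.5396  0.7986]
12.8 0.106 [ 0.5319 -0.008   0.1059] [-0.0466  0.3143  0.7258]
13.05 0.105 [ 0.5319 -0.008   0.1049] [-0.317   0.395   0.9539]
13.3 0.104 [ 0.532  -0.008   0.1039] [-0.4668 -0.5313  0.1148]
13.55 0.103 [ 0.532  -0.008   0.1029] [-1.1221 -1.7231  1.1173]
13.8 0.102 [ 0.5319 -0.008   0.1019] [-0.4739 -0.7452  0.7342]
14.05 0.101 [ 0.5319 -0.008   0.1009] [-0.5648 -0.0223  0.8471]
14.3 0.1 [ 0.532  -0.008   0.0999] [-0.6874 -0.6708  1.2022]
14.55 0.099 [ 0.5319 -0.008   0.0989] [-0.1034 -0.464   1.6022]
14.8 0.098 [ 0.532  -0.008   0.0979] [-1.1136 -0.6797  1.2665]
15.05 0.097 [ 0.5321 -0.008   0.0973] [-2.0654 -0.4677  4.7013]
15.3 0.096 [ 0.5322 -0.0081  0.0962] [-1.8816 -0.5231  7.2955]
15.55 0.095 [ 0.5321 -0.0081  0.0951] [-1.2137 -1.7642  6.5055]
15.8 0.094 [ 0.5321 -0.0081  0.0941] [-1.6426 -1.004   7.178 ]
16.05 0.093 [ 0.5321 -0.008   0.0931] [-1.5436 -1.2178  7.3603]
16.3 0.092 [ 0.5321 -0.008   0.0921] [-2.0595 -1.4749  6.4522]
16.55 0.091 [ 0.5321 -0.0078  0.0912] [-2.0572 -0.5709  6.9965]
16.8 0.09 [ 0.5321 -0.0077  0.0903] [-2.0995 -0.3802  8.2343]
```

Gate contact came at TCP z≈0.0975, which puts the pin centre at about 27.5 mm, and the gate is opening at 6–8 N. I'll continue down, then draw toward −y.

```bash
python3 - 2>/dev/null <<'E'
from h import *
np.set_printoptions(precision=4,suppress=True)
T=robot.current_time_s
z=.09; f0=np.array([0,0,-1.]); ok=True
while z>.0791:
    z-=.001; robot.move_l((.532,-.008,z),max_speed=.025)
    f=robot.current_force()-f0; print(round(T(),2),round(z,4),robot.current_eef_pos(),f)
    if abs(f[2])>14 or np.hypot(f[0],f[1])>10: ok=False;break
# tag -y direction
d=np.array([-np.sin(.0265),-np.cos(.0265),0]); s=0; p=np.array([.532,-.008,z])
while ok and s<.019:
    s+=.001; robot.move_l(p+d*s,max_speed=.03)
    f=robot.current_force()-f0; print(round(T(),2),"s",round(s,4),robot.current_eef_pos(),f)
    if abs(f[2])>16 or np.hypot(f[0],f[1])>10: break
E
```

```text
17.05 0.089 [ 0.5325 -0.0079  0.0894] [ 0.3168 -0.773   7.4453]
17.3 0.088 [ 0.5327 -0.0081  0.0885] [ 0.376  -0.4884  7.6035]
17.55 0.087 [ 0.5329 -0.0083  0.0876] [ 0.4134 -2.0227  6.6454]
17.8 0.086 [ 0.533  -0.0085  0.0867] [ 1.2628 -1.2873  6.3478]
18.05 0.085 [ 0.5331 -0.0086  0.0857] [ 0.7504 -1.8509  7.4742]
18.3 0.084 [ 0.533  -0.0087  0.0846] [ 1.0253 -1.9647  6.584 ]
18.55 0.083 [ 0.5331 -0.0088  0.0836] [ 0.168  -3.1008  6.5139]
18.8 0.082 [ 0.5329 -0.0092  0.0825] [ 0.6628 -4.1446  5.6702]
19.05 0.081 [ 0.5327 -0.009   0.0813] [ 2.3604 -4.8135  5.694 ]
19.3 0.08 [ 0.5325 -0.0088  0.0802] [ 2.8444 -5.271   4.122 ]
19.55 0.079 [ 0.5324 -0.0087  0.0791] [ 1.9019 -5.319   4.3983]
19.8 s 0.001 [ 0.532  -0.0094  0.079 ] [ 0.4319 -5.0628  5.8904]
20.05 s 0.002 [ 0.5317 -0.0105  0.0788] [ 0.5958 -4.7979  4.0742]
20.3 s 0.003 [ 0.5315 -0.0117  0.0786] [ 1.0284 -5.2725  3.3672]
20.55 s 0.004 [ 0.5313 -0.0129  0.0785] [ 0.6568 -6.8701  2.0797]
20.8 s 0.005 [ 0.531  -0.0118  0.0782] [-0.0787  0.2017  0.7743]
21.05 s 0.006 [ 0.5316 -0.0135  0.0788] [-0.6212  0.3218  0.4933]
21.3 s 0.007 [ 0.5318 -0.0151  0.079 ] [ 0.7781  0.0967 -0.3023]
21.55 s 0.008 [ 0.5318 -0.0161  0.079 ] [-0.9481  0.2231 -0.3014]
21.8 s 0.009 [ 0.5318 -0.0171  0.079 ] [-0.15    0.7107  0.0112]
22.05 s 0.01 [ 0.5317 -0.0181  0.079 ] [-0.1984 -0.2213 -0.9678]
22.3 s 0.011 [ 0.5317 -0.0191  0.079 ] [ 0.097  -0.0473 -0.4332]
22.55 s 0.012 [ 0.5317 -0.0201  0.079 ] [ 0.9616 -0.8464 -0.1926]
22.8 s 0.013 [ 0.5317 -0.0211  0.079 ] [-0.3099  1.3832 -0.0711]
23.05 s 0.014 [ 0.5316 -0.0221  0.079 ] [ 0.3642  0.1466 -0.271 ]
23.3 s 0.015 [ 0.5316 -0.0231  0.079 ] [-0.4755 -0.718  -0.1255]
23.55 s 0.016 [ 0.5316 -0.0241  0.079 ] [ 1.0468 -0.1163  0.0262]
23.8 s 0.017 [ 0.5315 -0.0251  0.079 ] [0.3627 1.1497 0.248 ]
24.05 s 0.018 [ 0.5315 -0.0261  0.079 ] [-1.194  -0.3181  0.2488]
24.3 s 0.019 [ 0.5315 -0.0271  0.079 ] [ 0.6137  0.7565 -0.1381]
```

The gate snapped shut at s≈5 mm, where the force vanished. Now I'll feel for the bow's end wall, back off, and pull up.

```bash
cat > pull.py <<'E'
from h import *
np.set_printoptions(precision=4,suppress=True)
T=robot.current_time_s
d=np.array([-np.sin(.0265),-np.cos(.0265),0]); p=np.array([.532,-.008,.079]); s=.019
f0=np.mean([ (robot.dwell(.03),robot.current_force())[1] for _ in range(6)],0); print(f0)
hit=False
while s<.026:
    s+=.0005; robot.move_l(p+d*s,max_speed=.02); f=robot.current_force()-f0
    print(round(T(),2),"s",round(s,4),robot.current_eef_pos(),f)
    if f[1]>3: hit=True;break
if hit:
    s-=.0016; robot.move_l(p+d*s,max_speed=.02); z=.079
    robot.move_l(p+d*s+[0,0,.004],max_speed=.03); z=.083
    while z<.0925:
        z+=.0003; robot.move_l(np.r_[(p+d*s)[:2],z],max_speed=.02); f=robot.current_force()-f0
        print(round(T(),2),"z",round(z,4),robot.current_eef_pos(),f)
        if f[2]<-10.5 or np.hypot(f[0],f[1])>8: break
    robot.dwell(.05); print(robot.current_force()-f0); print("s",s,"z",z)
E
python3 pull.py 2>/dev/null
```

```text
[ 0.1369 -0.061  -1.2803]
24.75 s 0.0195 [ 0.5315 -0.0275  0.079 ] [-0.6499  0.735   0.4238]
25.0 s 0.02 [ 0.5315 -0.0281  0.079 ] [-0.8689 -0.1913 -0.04  ]
25.25 s 0.0205 [ 0.5315 -0.0285  0.079 ] [-0.0325  0.2214  0.1173]
25.5 s 0.021 [ 0.5314 -0.029   0.079 ] [-1.3283  0.6189  0.6547]
25.75 s 0.0215 [ 0.5314 -0.0293  0.079 ] [-0.7355  0.7104  0.6568]
26.0 s 0.022 [ 0.5314 -0.0295  0.079 ] [-0.3541  3.6895 -0.9872]
26.78 z 0.0833 [ 0.5314 -0.0284  0.0833] [-0.2465 -0.011  -0.508 ]
27.03 z 0.0836 [ 0.5315 -0.0284  0.0836] [-0.0399  0.6748  0.3745]
27.28 z 0.0839 [ 0.5315 -0.0284  0.0839] [-0.033   0.2077 -0.6348]
27.53 z 0.0842 [ 0.5315 -0.0284  0.0842] [ 0.5228  0.2741 -0.1634]
27.78 z 0.0845 [ 0.5315 -0.0284  0.0845] [ 0.3022 -0.0267 -0.1017]
28.03 z 0.0848 [ 0.5315 -0.0284  0.0848] [ 0.7046 -0.3682  0.1347]
28.28 z 0.0851 [ 0.5315 -0.0284  0.0851] [-0.7005  0.4935  0.8295]
28.53 z 0.0854 [ 0.5314 -0.0284  0.0854] [-0.6291 -0.0503  0.4729]
28.78 z 0.0857 [ 0.5314 -0.0283  0.0856] [-0.2254 -0.0015 -0.3166]
29.03 z 0.086 [ 0.5313 -0.0283  0.0858] [-0.1467  0.7181 -2.1657]
29.28 z 0.0863 [ 0.5313 -0.0281  0.0861] [ 0.2583  1.3893 -3.5691]
29.53 z 0.0866 [ 0.5312 -0.0282  0.0863] [ 1.044   1.9774 -5.6099]
29.78 z 0.0869 [ 0.5312 -0.028   0.0867] [ 0.5082  3.2789 -7.6484]
30.03 z 0.0872 [ 0.5311 -0.0281  0.0868] [  1.7349   4.0254 -10.5057]
[  0.7412   4.9907 -12.0321]
s 0.0204 z 0.08719999999999993
```

Seated at the expected height, TCP z 0.0858. I'll relieve the sideways load slightly, hold about 12 N, and then lower.

```bash
python3 - 2>/dev/null <<'E'
from h import *
np.set_printoptions(precision=3,suppress=True)
T=robot.current_time_s
d=np.array([-np.sin(.0265),-np.cos(.0265),0]); p=np.array([.532,-.008,0])
f0=np.array([.137,-.061,-1.28]); s=.0200; z=.0872
def go(dt=.06):
    robot.move_l(p+d*s+[0,0,z],max_speed=.02)
    fs=[]
    for _ in range(3): robot.dwell(dt); fs.append(robot.current_force()-f0)
    return np.mean(fs,0)
f=go(); print(T(),f)
good=0; 
for k in range(8):
    if f[2]>-11.3: z+=.00015
    elif f[2]<-12.7: z-=.00015
    t0=T(); f=go(.07); print(round(T(),2),round(z,5),robot.current_eef_pos(),f)
    good=good+T()-t0 if -13.3<f[2]<-10.8 else 0
    if good>1.0: break
print("good",good)
E
```

```text
30.5083 [  0.762   4.234 -13.277]
30.96 0.08705 [ 0.531 -0.028  0.087] [  0.247   4.24  -13.537]
31.41 0.0869 [ 0.531 -0.028  0.087] [ -1.686   3.982 -12.981]
31.86 0.08675 [ 0.531 -0.028  0.087] [ -2.208   3.711 -10.354]
32.31 0.0869 [ 0.531 -0.028  0.087] [ -2.349   4.087 -11.724]
32.76 0.0869 [ 0.531 -0.028  0.087] [ -2.35    3.962 -12.158]
33.21 0.0869 [ 0.531 -0.028  0.087] [ -1.892   3.902 -12.25 ]
good 1.3500000000000014
```

```bash
python3 - 2>/dev/null <<'E'
from h import *
np.set_printoptions(precision=4,suppress=True)
T=robot.current_time_s
d=np.array([-np.sin(.0265),-np.cos(.0265),0]); p=np.array([.532,-.008,0])
f0=np.array([.137,-.061,-1.28]); s=.0200; z=.0785
robot.move_l(p+d*s+[0,0,z],max_speed=.03)
while z>.072:
    z-=.0005; robot.move_l(p+d*s+[0,0,z],max_speed=.02); f=robot.current_force()-f0
    print(round(T(),2),round(z,4),robot.current_eef_pos(),f)
    if f[2]>2.5: break
q=p+d*s+[0,0,z]
command_gripper(0.4); robot.dwell(.2); print(T(),robot.current_force(),robot.current_finger_gap())
i,im=snap("w7")
robot.move_l(q+[0,0,.12],max_speed=.12); robot.dwell(.3)
print(T(),robot.current_force())
snap("w8");j,sc=snap("s8","scene");k,sd=snap("d8","side")
X=np.r_[q[:2],.05]
def crop(im,info,w,h,f):
    u,v=proj(info,X).astype(int);return cv2.resize(im[v-h//2:v+h//2,u-w//2:u+w//2],None,fx=f,fy=f,interpolation=cv2.INTER_CUBIC)
cv2.imwrite("pics/c8.png",np.hstack([crop(sc,j,66,90,6),crop(sd,k,66,90,6)])[:,:,::-1])
E
```

```text
33.89 0.078 [ 0.5318 -0.0281  0.0782] [ 1.4812 -0.7308  0.2463]
34.14 0.0775 [ 0.5315 -0.028   0.0775] [-0.7392  0.2941  1.4077]
34.39 0.077 [ 0.5315 -0.028   0.077 ] [-0.0549  0.6404  0.3831]
34.64 0.0765 [ 0.5314 -0.028   0.0765] [0.0452 0.1792 0.1653]
34.89 0.076 [ 0.5314 -0.028   0.076 ] [0.8972 0.4179 0.2839]
35.14 0.0755 [ 0.5316 -0.028   0.0756] [ 0.8579 -0.1033  1.6928]
35.39 0.075 [ 0.5317 -0.0279  0.0755] [-2.2648  0.6522  6.7343]
35.9583 [-0.2021  0.0577  0.6137] 0.403171263499411
37.4583 [0.8914 0.9915 0.483 ]
```

View pics/c8.png

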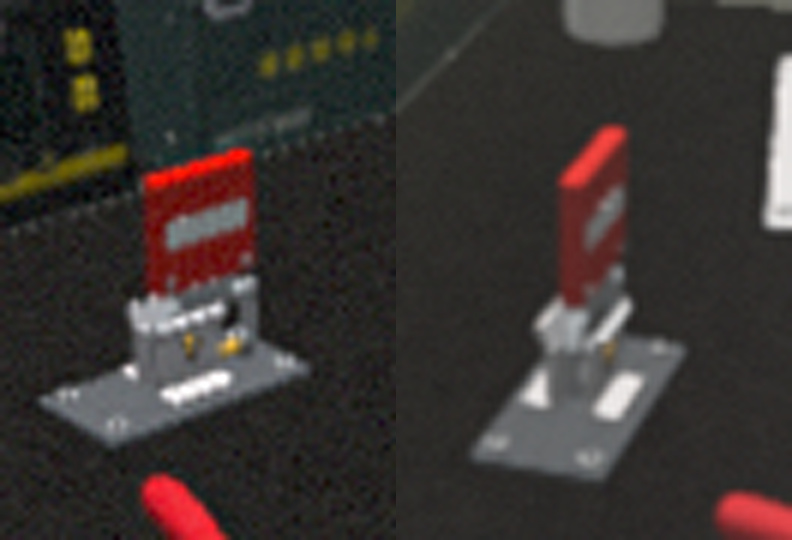

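c8: the red tag stands upright in the anchor, with the brass gate shut at (232,345) on its −y side, and the gripper is clear. I'm handing in.

```bash
python3 -c "
from workcell import robot
print(robot.job_done(),robot.current_time_s())" 2>/dev/null
```

```text
the job is handed in; nothing more can be done
the job is handed in; nothing more can be done
```

The red tag is hooked in the anchor and standing upright, with the gripper clear of it. I handed the job in at about 37.5 s of robot time.

- **Hooking:** I took the tag from the channel and pressed the gate onto the pin. Contact put the pin about 27.5 mm above the bench, and the gate opened at about 6–8 N. Drawing the tag toward its −y, the force dropped to zero as the gate snapped shut, and I then felt the bow's end wall.
- **Pull test:** The upward pull held at 11.7–12.3 N for 1.35 s. It peaked near 13.5 N in the averaged readings, and the pin seated at the height expected for the bow. There was also a sideways load of about 4 N along the tag's y, which I could not fully relieve.
- **Release:** I lowered the tag until it touched the base plate, briefly at about 7 N, then released it. The last picture shows it standing upright with the brass gate shut.

I did not measure the green tag, beaker, vials or carrier again at the end. The robot did not knowingly touch any of them, and I saw no unexpected forces.

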